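# Put the headset battery pack on its charger

### The arm

A 6-joint arm with a two-finger parallel gripper is mounted at the origin on the work surface. World frame = base frame: x ahead of the robot, y to its left, z up, the work surface at z = 0. Lengths are in m, angles in degrees, forces in N, time in s.
With the tool pointing down it reaches from about 0.35 to 0.875 m from the base axis. Payload 4.2 kg.
Tool frame: the origin (TCP) lies midway between the tips of the shut fingers; the grasp point (between the pads) lies 19 mm behind it; z points along the fingers, x is the direction in which the jaws open and shut, and the axes are right-handed (so a half turn about z gives the same grasp; the last joint's range is limited). The gripper opens to 87 mm and grips with 3 to 60 N. Pads are 19 mm wide; open, the fingers measure 117 mm over their backs; the gripper's body (75 mm by 190 mm) begins 51 mm behind the grasp point.
Start: joints at [85.061, 22.042, 0.453, 0, -68.411, -14.817], TCP at [0.211, 0.588, 0.223] pointing down, gripper open.
Joint ranges: [-179.83, 179.83], [-69.29, 118.12], [-61.27, 80.66], [-181.25, 117.63], [-171.15, -9.14], [-177.46, 177.46]. Speed limits (degrees/s): [159.86, 159.86, 180, 180, 180, 180].

### API

Orientations are given as a 3x3 rotation matrix whose columns are the frame's x, y, z axes.
In Python, from station import sense, capture, finish_job, find_in gives the robot as it stands.
- The arm moves only by the shell command python3 -m creep 'ROWS'. ROWS is JSON, a list of rows, each a list of 7 numbers: the shift along the tool's x, y, z in mm, then the turn, a rotation vector about the tool's x, y, z in degrees, then the opening, from 0 (shut) to 1 (fully open). A call has exactly 10 rows; each row shifts and turns the commanded pose from where the row before left it, along the tool's axes as they then stand; what a row does not reach is not made up. A row lasts 1/8 s, in which the tool goes at most 62.5 mm and 10.7 degrees, less where a joint would pass 70% of its speed; a pose out of reach is approached as far as the arm can. A call with a gripper value outside its range is refused whole. The fingers move at their own pace and stop on an object; the grip force is fixed at half the most. Time passes only in rows, so rows that do not move let the fingers close, or fill a call up. It gives the time, the measured TCP pose, the force and the opening at its end, in the units of the state.
- sense(): the state, without advancing time (a new reading comes with each control period).
- capture(name): name is "scene" or "top" or "wrist"; returns a dict with "color" (384x512x3 uint8, blue, green, red), "vertical_fov" (degrees; the focal length in pixels is half the picture's height over the tangent of half this angle, whatever the lens; pixels are square), "cx", "cy" (the principal point, pixels), "k1" (the pictures are not rectified: a ray, as slopes to the right and down, at radius r is drawn at 1 + k1 r^2 times it, then the intrinsics apply), "R" (3x3) and "t" (3): a world point X has camera coordinates R X + t. Camera axes: x right, y down, z forward; pixel columns grow to the right and rows downward; lengths in m; the calibration is good to about 2 mm. A picture is of the moment at which its call begins. There is no depth.
- finish_job(): hands the job in, once; it reports no verdict.
Trained networks look in the newest picture that a camera, given by its name, has taken for a name from the list of things; names that differ only in an ending like _2 or _b are one class to them, and where a whole thing is asked for, a point or a joint stands for the part that bears it (a point fixed in the world has none). Each returns a list of dicts, best first, with "p" (0 to 1); they miss things now and then, are a little off and sometimes report something else, mostly with a low value. They report only what shows in the picture. A call takes as long as a camera call. They do not tell look-alikes from the thing itself.
- find_in(camera, name): "xy" ([column, row] in pixels, amid what is visible of it).
The state is a dict: "time_s": time; "joints": joint angles; "joint_velocities": joint speeds; "effort": joint torques, N m; "tcp_pos": TCP position; "ee_rot": TCP orientation; "wrist_force": force on the tool from outside, world axes, zero at the start; "moment": the same for the moment, N m; "gripper_width": opening from 0.0 (shut) to 1.0 (fully open).
Only numpy, scipy, OpenCV 4.12 (cv2) and the standard library are available. Lean on these libraries where they do the work, as an engineer would, in place of code of your own. Each camera call takes 0.05 s, during which the arm holds its last target. There are 200 camera calls.

### The job

Put the battery pack of the ophthalmoscope headset on its charger: lay it on the open end of the charger's bed, low nose towards the hood, and slide it under the rails and the hood until it has pushed the stiff contacts right back and stands fully home against the hard stop behind them. Feel for it, and while sliding never press the pack against the charger with more than 30 N. Then swing the retaining bar fully across behind the pack, and leave everything else on the table where it is.

Things in the scene. Friction and masses are not known exactly. Their poses are not given: they have to be found in the camera images.
- pack_grip (a point): Loose grey battery pack, 0.3 to 0.5 kg, on its foot. Point in the grip block, 44 mm above the pack's underside, the height to grip. x points to the nose, y across, z up. Grip block 50 (x) x 44 (y) mm, centred on this point, top 56 mm above the underside. Grip its 44 mm with fingertips 22 mm or more above the underside, else they strike the charger's rails.
- pack_nose (a point): Pack, middle of the lower edge of its nose end, 70 mm ahead of pack_grip, same axes. Foot: 110 (x) x 66 (y) x 8 mm; its flanges stand out 11 mm along both sides. On it, all 44 mm wide: low nose part 45 mm long, top 32 mm above the underside, three narrow contact slots in its end; then the grip block; at the tail a step 15 mm long, top 16 mm.
- bed_mouth (a point): White fixed charger, 260 x 120 mm: point on its bed, 14 mm above the table, mid-way in the mouth of the rails. x points along the bed into the hood, y across, z up. The bed is open from x = -140 to 0 mm: lay the pack there with its nose at x = -10 to -30 mm. The mouth flares 10 mm outwards from x = -30 mm and slightly upwards from -11 mm (flares reach 17 mm above the bed).
- rail_lip (a point): Charger, inner lower edge of the +y rail's lip at x = 60 mm, y = 27 mm, 10 mm above the bed; axes of bed_mouth. A rail runs on each side from x = 0 to 120 mm: walls 69 mm apart, lips overhanging 7.5 mm inwards and 5 mm thick, 54 mm open between them, top 15 mm above the bed. The pack's flanges have 1.5 mm play at each side and 2 mm above.
- hood_edge (a point): Charger, lower front edge of the hood's roof, x = 50 mm, y = 0, 34.5 mm above the bed; axes of bed_mouth. Hood: x = 50 to 120 mm, top 40.5 mm above the bed. Under it a clamped contact carriage, set differently each time: its two hard shoulders, where the nose is fully home, stand anywhere from x = 72 to 90 mm and can only be felt. The contact block stands 6 mm ahead of them.
- contacts (a joint): Contact block under the hood: how far the pack has pushed it back, in m. 0 = untouched, 0.006 = nose of the pack against the hard shoulders (fully home). It moves stiffly, with about 8 N, and stays where it is pushed.
- bar (a joint): Retaining bar of the charger, flat, turning about the vertical, rad: 0 = pointing back out of the charger (bed -x), negative = further outwards, 1.57 = fully across the bed (pointing to bed -y), at its end stop. Slight friction (about 1 N at the knob); stays where left. It lies 3 to 13 mm above the bed, 10 mm wide; fully across, its inner face is at bed x = -41.5 mm, behind the seated pack.
- bar_knob (a point): Middle of the upright round black knob near the tip of the retaining bar: 14 mm across, from 12 to 46 mm above the bed; this point is 36 mm above the bed and 88 mm from the pivot.
- bar_pivot (a point): Pivot of the retaining bar, at bed level, x = -46.5 mm, y = +50 mm in the axes of bed_mouth (same axes).
- remote: Bystander: black remote control, 130 x 46 x 16 mm, with rows of white keys; origin under its middle.
- trial_frame: Bystander: spectacle trial frame standing on the table: two round steel rims 48 mm high and two 125 mm temples, 125 mm wide; origin under its middle.
- occluder: Bystander: flat black eye-cover paddle, 145 mm long, 6 mm thick, disc of 60 mm; origin under its middle.
- penlight: Bystander: slim metal pen torch, 132 mm long, 18 mm thick; origin under its middle.
- disinfectant: Bystander: white bottle, 56 mm across, 150 mm tall; origin under its middle.
- lens_jar: Bystander: black screw jar for a hand lens, 36 mm across, 35 mm tall; origin under its middle.
Things that resemble listed ones, but are neither listed nor needed, are in the scene too. Leave any yellow look-alike of the part that bears pack_grip alone.

How it is judged (in metres and radians):
On the way, in this order (a step that is already met when the one before it is completed fails the run):
1. the pack is fully home under rails and hood, contacts pushed right back, the bar still open (value of joint contacts above 0.0045 m and x of pack_grip in the frame of bed_mouth between 0 and 0.0225 m and y of pack_grip in the frame of bed_mouth between -0.003 and 0.003 m and z of pack_grip in the frame of bed_mouth between 0.041 and 0.0475 m and angle between the x axis of pack_grip and the x axis of bed_mouth, either way round below 0.07 rad and value of joint bar below 0.6 rad), for 0.2 s.
2. the retaining bar is fully across behind the pack (value of joint contacts above 0.0045 m and x of pack_grip in the frame of bed_mouth between 0 and 0.0225 m and y of pack_grip in the frame of bed_mouth between -0.003 and 0.003 m and z of pack_grip in the frame of bed_mouth between 0.041 and 0.0475 m and angle between the x axis of pack_grip and the x axis of bed_mouth, either way round below 0.07 rad and value of joint bar above 1.47 rad), for 0.2 s.
At the end, for the whole second after the job is handed in: The pack lies flat on the bed under the rails and hood (nose towards the hood, within 0.07 rad and 3 mm of the middle), its nose within 1.5 mm of the hard stop (contacts pushed back at least 4.5 of 6 mm), at rest and released, and the retaining bar is fully across behind it (at least 1.47 rad) (all of step 2 and linear speed of pack below 0.01 m/s and angular speed of pack below 0.1 rad/s); the robot touches nothing.
It fails at once if once its nose is between the rails, the pack is pressed against the charger with more than 30 N (contact force between pack and charger above 30 N and x of pack_grip in the frame of bed_mouth above -0.06 m).
It fails at once if something else on the table is shifted by more than 25 mm (distance of any of remote, trial_frame, occluder, penlight, disinfectant, lens_jar from where it was at the start of the episode above 0.025 m).
It also fails if it takes over 69 s, if anything falls off the work surface, if the arm or the gripper's body presses on something with over 40 N, if the wrist force passes 120 N, or if a joint passes its speed limit or range.

## Working session

There is one attempt and no reset: what is moved stays moved. The work goes in short steps, Python scripts to look and compute and a shell command to move; the robot and the scene stay as the last step left them, time stands still between calls to the robot, and variables do not carry over. Pictures are saved under pics/ and viewed, about 8 in all and at most 12, crops included, and the job is handed in when it is done.

```bash
ls; mkdir -p pics; cat > h.py <<'E'
import numpy as np, cv2
from station import sense, capture, find_in
def K(c):
    f=192/np.tan(np.radians(c["vertical_fov"])/2); return np.array([[f,0,c["cx"]],[0,f,c["cy"]],[0,0,1.]])
def D(c): return np.array([c["k1"],0,0,0,0.])
def ray(c,xy):
    n=cv2.undistortPoints(np.array([[xy]],float),K(c),D(c))[0,0]
    R=np.array(c["R"]);return -R.T@np.array(c["t"]),R.T@np.array([n[0],n[1],1])
def onz(c,xy,z):
    o,d=ray(c,xy);return o+d*(z-o[2])/d[2]
def proj(c,X):
    R=np.array(c["R"]);return cv2.projectPoints(np.array(X,float).reshape(-1,3),cv2.Rodrigues(R)[0],np.array(c["t"],float),K(c),D(c))[0][:,0]
E
python3 - <<'E'
from h import *
for n in ["scene","top"]:
    c=capture(n); cv2.imwrite(f"pics/{n}0.png",c["color"]); print(n,c["k1"],-np.array(c["R"]).T@np.array(c["t"]))
    for k in "pack_grip pack_nose bed_mouth rail_lip hood_edge bar_knob bar_pivot remote trial_frame occluder penlight disinfectant lens_jar".split():
        for d in find_in(n,k)[:3]: print(k,np.round(d["xy"],1),round(d["p"],2),np.round(onz(c,d["xy"],0.03),3))
s=sense();print(s)
E
```

```text
pics
scene -0.010591244438951455 [1.67847939 0.01614684 0.91724137]
pack_grip [350.2 187.7] 0.95 [0.392 0.312 0.03 ]
pack_grip [358.6 225.4] 0.82 [0.586 0.305 0.03 ]
pack_grip [306.6 180.5] 0.74 [0.348 0.174 0.03 ]
pack_nose [361.5 226.6] 0.96 [0.592 0.313 0.03 ]
pack_nose [305.2 173.7] 0.59 [0.306 0.173 0.03 ]
pack_nose [350.6 187.1] 0.57 [0.389 0.314 0.03 ]
bed_mouth [196.5 223.3] 0.55 [ 0.57  -0.169  0.03 ]
rail_lip [200.3 223.2] 0.86 [ 0.569 -0.157  0.03 ]
hood_edge [200.9 221.9] 0.81 [ 0.563 -0.156  0.03 ]
bar_knob [232.2 231.2] 0.55 [ 0.607 -0.062  0.03 ]
bar_knob [199.8 224.1] 0.17 [ 0.574 -0.158  0.03 ]
bar_pivot [196.8 222.8] 0.96 [ 0.567 -0.168  0.03 ]
remote [295.5 215. ] 0.95 [0.534 0.125 0.03 ]
trial_frame [197.1 220.4] 0.6 [ 0.556 -0.168  0.03 ]
trial_frame [279.  252.8] 0.51 [0.701 0.069 0.03 ]
occluder [179.9 182.7] 0.53 [ 0.354 -0.245  0.03 ]
penlight [265.8 191.1] 0.5 [0.407 0.038 0.03 ]
penlight [151.4 254. ] 0.15 [ 0.701 -0.278  0.03 ]
disinfectant [147.8 252.5] 0.8 [ 0.695 -0.289  0.03 ]
lens_jar [114.6 250.8] 0.47 [ 0.687 -0.382  0.03 ]
top -0.06999624466136621 
[... 1081 characters left out ...]
0940e-04,
       -6.84118826e+01, -1.48171329e+01]), 'joint_velocities': array([ 0.01092228,  0.02751534,  0.0714423 ,  0.03085096,  0.07233383,
       -0.03405872]), 'effort': array([-1.94841630e-05, -3.90462935e+01,  1.87621844e+01,  4.22437370e+00,
        1.54031406e-02, -2.49401609e-05]), 'tcp_pos': array([0.21122139, 0.58821112, 0.22255548]), 'ee_rot': array([[-3.38003222e-01, -9.41144953e-01,  7.36790736e-06],
       [-9.41144953e-01,  3.38003222e-01, -3.35759631e-06],
       [ 6.69608399e-07, -8.06914719e-06, -1.00000000e+00]]), 'wrist_force': array([-0.05024589,  0.28542434,  0.32034826]), 'moment': array([-0.05526745,  0.01057644,  0.00065343]), 'gripper_width': 1.0003015781204112}
```

```bash
python3 - <<'E'
import cv2,numpy as np
a=cv2.imread("pics/top0.png");b=cv2.imread("pics/scene0.png")
cv2.imwrite("pics/v1.png",cv2.resize(a[60:310,80:430],(800,571),interpolation=3))
cv2.imwrite("pics/v2.png",cv2.resize(b[150:300,90:400],(800,387),interpolation=3))
E
```

```text
(no output)
```

View pics/v1.png

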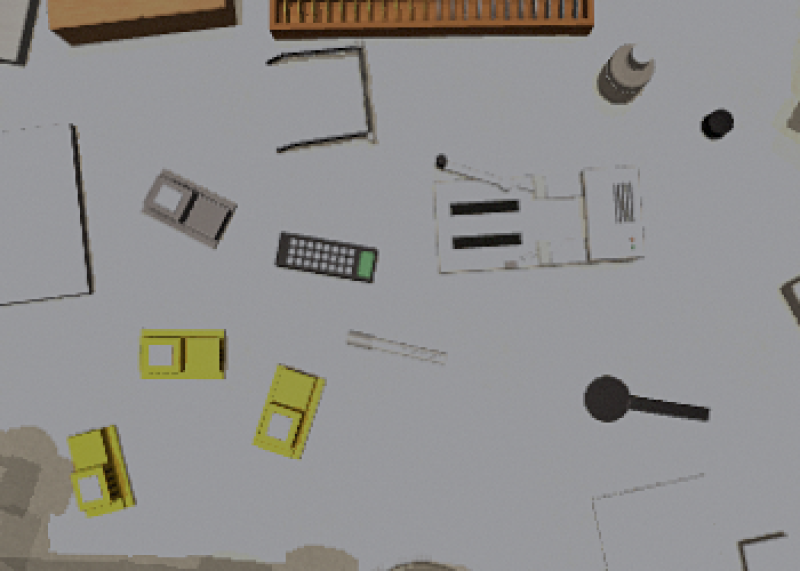

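View pics/v2.png

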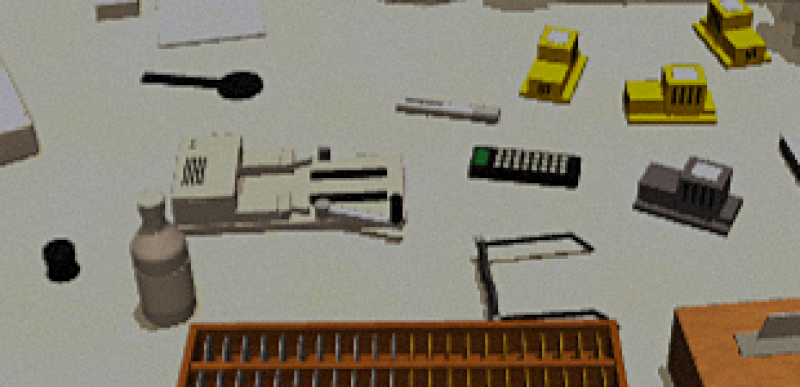

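Top view crop: grey pack at (190,207), low nose to lower right, and three yellow look-alikes at (183,354), (290,411) and (100,470). The charger is at (540,215) with its hood to the right (world −y). The bar is open, with its knob at (441,161). The grey pack is the one meant.

```bash
cat >> h.py <<'E'
def go(target,s=None):
    s=s or sense(); d=np.array(target)-s["tcp_pos"]; print("tool shift mm",np.round(s["ee_rot"].T@d*1000,1),"yaw",np.degrees(np.arctan2(s["ee_rot"][1,0],s["ee_rot"][0,0])))
E
python3 - <<'E'
from h import *
c=capture("top"); u=lambda x,y:(x/2.2857+80-.3,y/2.284+60-.3)
for n,p,z in [("label",(168,197),.056),("tail",(150,193),.03),("nose",(226,228),.0),("knob",(441,161),.06)]: print(n,onz(c,u(*p),z))
go([.56,.315,.25])
w=capture("wrist");s=sense();R=np.array(w["R"]);o=-R.T@np.array(w["t"])
print("cam in tool",s["ee_rot"].T@(o-s["tcp_pos"]),"\n",np.round(R@s["ee_rot"],3),w["vertical_fov"],w["k1"])
E
```

```text
label [0.57406598 0.31708788 0.056     ]
tail [0.58314985 0.34800708 0.03      ]
nose [0.53908752 0.25391323 0.        ]
knob [ 0.61501673 -0.03120453  0.06      ]
tool shift mm [ 139.2 -420.6  -27.5] yaw -109.75356540298588
cam in tool [ 0.0007257  -0.06664328 -0.16245486] 
 [[ 1.     0.001 -0.001]
 [-0.001  0.969 -0.245]
 [ 0.     0.245  0.969]] 62.71911166736004 -0.008023630186464346
```

```bash
python3 -m creep '[[17,-53,-4,0,0,0,1],[17,-53,-4,0,0,0,1],[17,-53,-4,0,0,0,1],[17,-53,-4,0,0,0,1],[17,-53,-4,0,0,0,1],[17,-53,-4,0,0,0,1],[17,-53,-4,0,0,0,1],[17,-53,-4,0,0,0,1],[0,0,0,0,0,10.5,1],[0,0,0,0,0,10.5,1]]'; python3 -m creep '[[0,0,0,0,0,10.5,1],[0,0,0,0,0,10.5,1],[0,0,0,0,0,10.5,1],[0,0,0,0,0,10.5,1],[0,0,0,0,0,10.5,1],[0,0,0,0,0,10.5,1],[0,0,0,0,0,10.5,1],[0,0,0,0,0,0,1],[0,0,0,0,0,0,1],[0,0,0,0,0,0,1]]'
python3 - <<'E'
from h import *
w=capture("wrist");cv2.imwrite("pics/w1.png",w["color"])
go([.574,.317,.25])
for n,z in (("pack_grip",.044),("pack_nose",0)):
  for d in find_in("wrist",n)[:2]: print(n,d,onz(w,d["xy"],z))
E
```

```text
time_s: 2.75
tcp_pos: [0.5651, 0.316, 0.2543]
ee_rot: [[-0.659, -0.752, -0.0], [-0.752, 0.659, -0.0], [0.0, 0.0, -1.0]]
wrist_force: [-1.0, 0.1, -0.3]
gripper_width: 1.002
time_s: 4.0
tcp_pos: [0.5643, 0.3169, 0.2546]
ee_rot: [[-0.912, 0.409, 0.0], [0.409, 0.912, 0.0], [-0.0, 0.0, -1.0]]
wrist_force: [-0.0, 0.5, -0.1]
gripper_width: 1.0
tool shift mm [-8.8  4.1  4.5] yaw 155.8087005041525
pack_grip {'xy': [394.4, 98.9], 'p': 0.9} [0.38792906 0.30555487 0.044     ]
pack_grip {'xy': [251.3, 157.0], 'p': 0.84} [0.56399518 0.29911996 0.044     ]
pack_nose {'xy': [395.5, 98.0], 'p': 0.79} [0.36877049 0.31100441 0.        ]
pack_nose {'xy': [500.9, 144.8], 'p': 0.78} [0.25976777 0.42476252 0.        ]
```

View pics/w1.png

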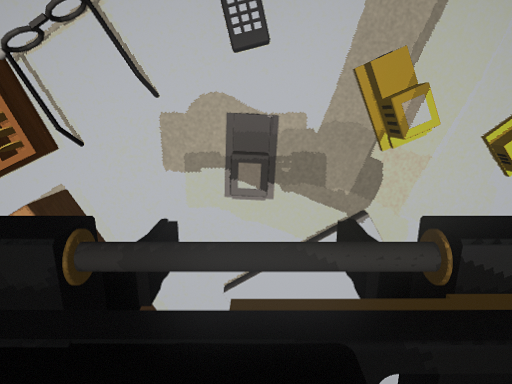

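Grey pack (labelled block at (250,177), nose up at (252,113)); yellow one at (398,100). An enlarged crop will confirm it and give the corners.

```bash
python3 -c "
import cv2
a=cv2.imread('pics/w1.png')[100:210,205:305]
a=cv2.convertScaleAbs(a,alpha=1.8)
cv2.imwrite('pics/w1c.png',cv2.resize(a,(545,600),interpolation=2))"
```

```text
(no output)
```

View pics/w1c.png

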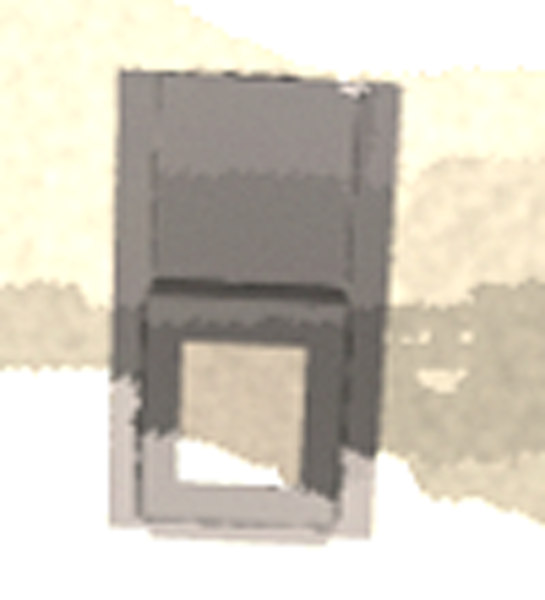

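```bash
cat >> h.py <<'E'
from scipy.optimize import least_squares
def fit(c,pts,uv,x0):
    "pts in body axes; solve x,y,yaw on table"
    pts=np.array(pts,float);uv=np.array(uv,float)
    def w(q): 
        a=q[2];return np.c_[pts[:,0]*np.cos(a)-pts[:,1]*np.sin(a)+q[0],pts[:,0]*np.sin(a)+pts[:,1]*np.cos(a)+q[1],pts[:,2]]
    r=least_squares(lambda q:(proj(c,w(q))-uv).ravel(),x0,x_scale=[.01,.01,.1],loss="soft_l1");return r.x,np.round(r.fun.reshape(-1,2),1)
E
python3 - <<'E'
from h import *
w=capture("wrist")
u=np.array([(120,72),(400,86),(370,540),(110,527),(150,290),(347,298),(335,530),(140,520)])/5.45+[204.6,99.6]
n=.07;t=-.04
P=[(n,.033,.008),(n,-.033,.008),(t,-.033,.008),(t,.033,.008),(.025,.022,.056),(.025,-.022,.056),(-.025,-.022,.056),(-.025,.022,.056)]
for s in (1,-1):
  Q=np.array(P)*[1,s,1]
  q,f=fit(w,Q,u,[.574,.317,np.radians(-114)]);print(s,q[:2],np.degrees(q[2]));print(f.tolist())
S=sense();go([q[0],q[1],.06])
E
```

```text
1 [0.57436878 0.31615145] -117.09646926623148
[[-0.4, -0.7], [0.5, -0.6], [0.7, 0.1], [-0.6, 0.2], [-1.3, 0.2], [0.9, 0.6], [0.6, 0.1], [-0.7, 0.1]]
-1 [0.60145085 0.30394295] -111.27110652046515
[[22.7, -0.8], [-80.9, -0.5], [-67.3, 0.2], [29.4, 0.1], [8.9, 0.1], [-65.5, 0.7], [-59.3, 0.1], [13.5, 0.1]]
tool shift mm [-39.2   3.4 194.6] yaw 155.77670878362431
```

```bash
python3 - <<'E'
from h import *
go([.5744,.3162,.028])
E
```

```text
tool shift mm [ -9.5   3.5 226.6] yaw 155.77670878362431
```

```bash
python3 -m creep '[[-9.5,3.5,20,0,0,0,1],[0,0,35,0,0,2.9,1],[0,0,40,0,0,0,1],[0,0,40,0,0,0,1],[0,0,30,0,0,0,1],[0,0,20,0,0,0,1],[0,0,15,0,0,0,1],[0,0,0,0,0,0,1],[0,0,0,0,0,0,1],[0,0,0,0,0,0,1]]'; python3 - <<'E'
from h import *
w=capture("wrist");cv2.imwrite("pics/w2.png",w["color"]);go([.5744,.3162,.028])
E
```

```text
time_s: 5.45
tcp_pos: [0.575, 0.3166, 0.0557]
ee_rot: [[-0.89, 0.456, 0.002], [0.456, 0.89, 0.001], [-0.001, 0.002, -1.0]]
wrist_force: [0.1, -0.5, -0.4]
gripper_width: 1.002
tool shift mm [ 0.3 -0.6 27.7] yaw 152.85101202680914
```

View pics/w2.png

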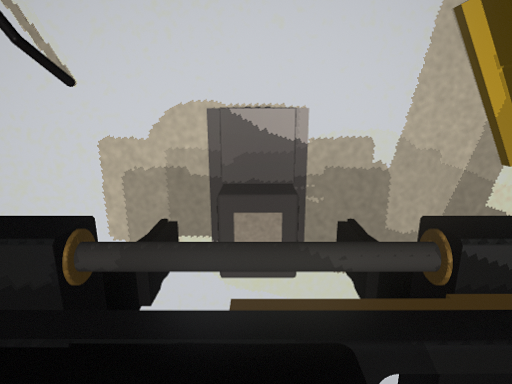

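The pack is centred between the fingers (block at x≈258, fingers at 165/350) and aligned.

```bash
python3 -m creep '[[0,0,14,0,0,0,1],[0,0,13.5,0,0,0,1],[0,0,0,0,0,0,1],[0,0,0,0,0,0,0.6],[0,0,0,0,0,0,0.5],[0,0,0,0,0,0,0.4],[0,0,0,0,0,0,0.4],[0,0,0,0,0,0,0.4],[0,0,0,0,0,0,0.4],[0,0,0,0,0,0,0.4]]'
python3 - <<'E'
from h import *
s=sense();print(s["gripper_width"]*87, s["tcp_pos"],s["wrist_force"])
E
```

```text
time_s: 6.75
tcp_pos: [0.5745, 0.3162, 0.0272]
ee_rot: [[-0.89, 0.456, 0.0], [0.456, 0.89, 0.0], [-0.0, 0.0, -1.0]]
wrist_force: [-0.4, 0.7, 0.8]
gripper_width: 0.506
44.052197667066885 [0.57445078 0.31620892 0.02719701] [-0.39220165  0.74892776  0.82252943]
```

```bash
python3 - <<'E'
from h import *
c=capture("top"); u=lambda x,y:(x/2.2857+80-.3,y/2.284+60-.3)
P=[(-.14,.06,.014),(-.14,-.06,.014),(.12,-.06,0.0)]
U=[u(436,184),u(440,272),u(643,260)]
q,f=fit(c,P,U,[.55,-.12,np.radians(-88)]);print(q[:2],np.degrees(q[2]),f.tolist())
k=onz(c,u(441,161),.055);a=q[2];d=k[:2]-q[:2];b=np.array([[np.cos(a),np.sin(a)],[-np.sin(a),np.cos(a)]])@d;print("knob bed",b,"bar deg",np.degrees(np.arctan2(-(b[1]-.05),-(b[0]+.0465))),np.hypot(b[0]+.0465,b[1]-.05))
g=q[:2]-.17*np.array([np.cos(a),np.sin(a)]);print(g);go([g[0],g[1],.2])
E
```

```text
[ 0.54378839 -0.16887142] -86.38286598444846 [[0.0, -0.8], [1.2, 0.7], [-1.5, 0.0]]
knob bed [-0.13275419  0.08060866] bar deg -19.53803175176221 0.09152417468291431
[0.53306326 0.00078992]
tool shift mm [-107.1 -299.5 -172.8] yaw 152.84485170421263
```

```bash
python3 -m creep '[[0,0,-10,0,0,0,0.3],[0,0,-20,0,0,0,0.3],[0,0,-35,0,0,0,0.3],[0,0,-40,0,0,0,0.3],[-5,-15,-30,0,0,0,0.3],[-15,-42,-20,0,0,0,0.3],[-18,-50,-10,0,0,0,0.3],[-18,-50,-5,0,0,0,0.3],[-18,-50,-3,0,0,0,0.3],[-17,-50,0,0,0,0,0.3]]';  python3 -m creep '[[-12,-30,0,0,0,0,0.3],[-4,-13,0,0,0,0,0.3],[0,0,0,0,0,-5,0.3],[0,0,0,0,0,-8,0.3],[0,0,0,0,0,-8,0.3],[0,0,0,0,0,-6,0.3],[0,0,0,0,0,-3.8,0.3],[0,0,0,0,0,0,0.3],[0,0,0,0,0,0,0.3],[0,0,0,0,0,0,0.3]]'
python3 - <<'E'
from h import *
w=capture("wrist");cv2.imwrite("pics/w3.png",cv2.resize(w["color"],(800,600),interpolation=2))
for n,z in [("bed_mouth",.014),("rail_lip",.024),("hood_edge",.0485),("bar_knob",.05),("bar_pivot",.014),("pack_nose",.17)]:
  for d in find_in("wrist",n)[:1]: print(n,np.round(d["xy"],1),d["p"],onz(w,d["xy"],z))
E
```

```text
time_s: 8.05
tcp_pos: [0.5372, 0.0443, 0.2004]
ee_rot: [[-0.89, 0.456, 0.0], [0.456, 0.89, 0.0], [0.0, 0.0, -1.0]]
wrist_force: [0.0, -1.1, -2.3]
gripper_width: 0.508
time_s: 9.3
tcp_pos: [0.5326, 0.0005, 0.2]
ee_rot: [[-0.998, -0.063, -0.0], [-0.063, 0.998, 0.0], [0.0, 0.0, -1.0]]
wrist_force: [-0.8, 0.8, -3.5]
gripper_width: 0.504
bed_mouth [251.8  58.6] 0.91 [ 0.54525226 -0.12037134  0.014     ]
rail_lip [250.9  54.6] 0.92 [ 0.54611439 -0.12250459  0.024     ]
hood_edge [248.4  57.9] 0.61 [ 0.54757141 -0.11547323  0.0485    ]
bar_knob [188.9 101.4] 0.55 [ 0.60205649 -0.07307964  0.05      ]
bar_pivot [253.4  56.2] 0.67 [ 0.54374129 -0.12277861  0.014     ]
pack_nose [259.5 180.5] 0.78 [ 0.53241664 -0.02579135  0.17      ]
```

View pics/w3.png

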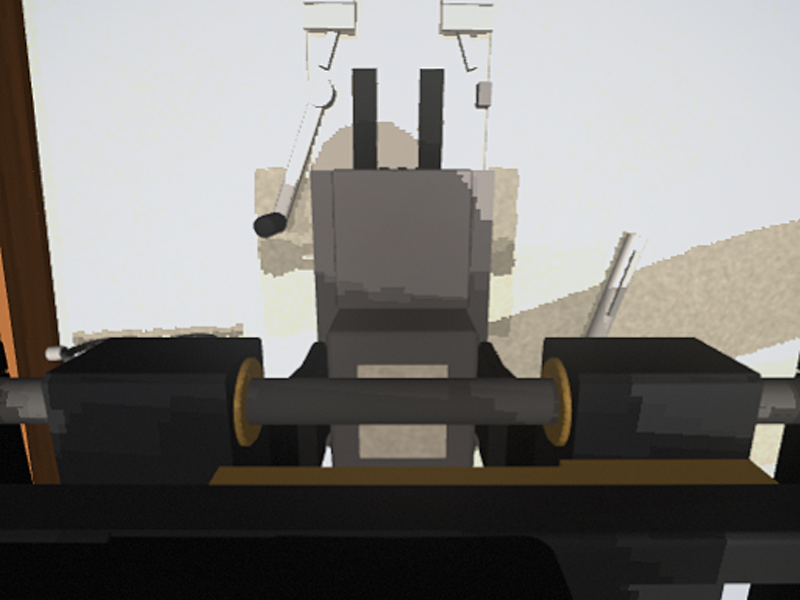

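```bash
python3 -m creep '[[0,-15,0,0,0,0,0.3],[0,-30,0,0,0,0,0.3],[0,-35,0,0,0,0,0.3],[0,-15,0,0,0,0,0.3],[0,-5,0,0,0,0,0.3],[0,0,0,0,0,0,0.3],[0,0,0,0,0,0,0.3],[0,0,0,0,0,0,0.3],[0,0,0,0,0,0,0.3],[0,0,0,0,0,0,0.3]]'
python3 - <<'E'
from h import *
w=capture("wrist");cv2.imwrite("pics/w4.png",w["color"])
a=cv2.convertScaleAbs(w["color"][0:200,130:390],alpha=0.9)
cv2.imwrite("pics/w4c.png",cv2.resize(a,(780,600),interpolation=2))
E
```

```text
time_s: 10.9
tcp_pos: [0.539, -0.0991, 0.2001]
ee_rot: [[-0.998, -0.064, -0.0], [-0.064, 0.998, 0.0], [0.0, 0.0, -1.0]]
wrist_force: [-1.2, 0.5, -3.1]
gripper_width: 0.505
```

View pics/w4c.png

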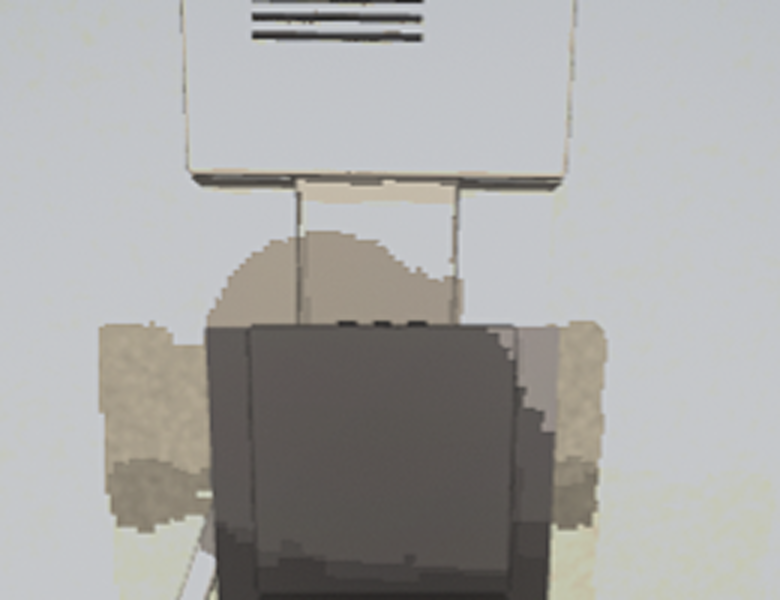

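```bash
cat > m.py <<'E'
from h import *
w=capture("wrist");s=sense()
u=lambda x,y:(x/3+130-.33,y/3-.33)
def b(n,p,z): 
    X=onz(w,u(*p),z); t=s["ee_rot"].T@(X-s["tcp_pos"])*1000; print(n,np.round(X,4),"tool",np.round(t,1)); return t
A=b("hoodL",(188,172),.0545);B=b("hoodR",(570,175),.0545)
print("hood w",np.linalg.norm(A-B),"mid",(A+B)/2,"ang",np.degrees(np.arctan2((B-A)[1],(B-A)[0])))
L1=b("lipL1",(298,190),.0265);L2=b("lipL2",(298,320),.0265);R1=b("lipR1",(457.5,190),.0265);R2=b("lipR2",(460,320),.0265)
print("gap",R1[0]-L1[0],R2[0]-L2[0],"mid",(L1+R1)/2,(L2+R2)/2)
for z in (.1808,):
  a1=b("pL",(207,326),z);a2=b("pR",(559,326),z);c1=b("pL2",(214,500),z);c2=b("pR2",(551,500),z);print("pack w",a2-a1,"mid",(a1+a2)/2,(c1+c2)/2)
E
python3 m.py
```

```text
hoodL [ 0.6049 -0.2119  0.0545] tool [ -58.6 -116.6  145.6]
hoodR [ 0.489  -0.2183  0.0545] tool [  57.5 -115.6  145.6]
hood w 116.0743215236053 mid [  -0.52579499 -116.11989073  145.56418441] ang 0.4917376227368318
lipL1 [ 0.5739 -0.2127  0.0265] tool [ -27.6 -115.4  173.6]
lipL2 [ 0.5722 -0.171   0.0265] tool [-28.5 -73.6 173.6]
lipR1 [ 0.521  -0.216   0.0265] tool [  25.5 -115.4  173.6]
lipR2 [ 0.5167 -0.1744  0.0265] tool [ 27.1 -73.6 173.6]
gap 53.06314843567529 55.61103344368799 mid [  -1.05927139 -115.39733131  173.56418216] [ -0.72892265 -73.60208539 173.5641705 ]
pL [ 0.5756 -0.1668  0.1808] tool [-32.2 -69.7  19.3]
pR [ 0.5103 -0.1709  0.1808] tool [ 33.3 -69.6  19.3]
pL2 [ 0.5737 -0.1341  0.1808] tool [-32.3 -37.   19.3]
pR2 [ 0.5083 -0.1382  0.1808] tool [ 33.2 -36.9  19.3]
pack w [6.54564113e+01 7.93196439e-02 2.48795550e-04] mid [  0.54262667 -69.6570542   19.26417411] [  0.41171642 -36.95386325  19.26416351]
```

```bash
python3 -m creep '[[-1.3,15,0,0,0,0,0.3],[0,14,10,0,0,0,0.3],[0,0,25,0,0,0,0.3],[0,0,35,0,0,0,0.3],[0,0,30,0,0,0,0.3],[0,0,25,0,0,0,0.3],[0,0,15,0,0,0,0.3],[0,0,8,0,0,0,0.3],[0,0,2,0,0,0,0.3],[0,0,0,0,0,0,0.3]]'; python3 -m creep '[[0,0,1,0,0,0,0.3],[0,0,1,0,0,0,0.3],[0,0,1,0,0,0,0.3],[0,0,1,0,0,0,0.3],[0,0,1,0,0,0,0.3],[0,0,0,0,0,0,0.3],[0,0,0,0,0,0,0.3],[0,0,0,0,0,0,0.3],[0,0,0,0,0,0,0.3],[0,0,0,0,0,0,0.3]]'
python3 - <<'E'
from h import *
w=capture("wrist");cv2.imwrite("pics/w5.png",w["color"])
a=cv2.convertScaleAbs(w["color"][0:200,130:390],alpha=0.9)
cv2.imwrite("pics/w5c.png",cv2.resize(a,(780,600),interpolation=2))
s=sense();print(s["tcp_pos"],s["wrist_force"],s["moment"])
E
```

```text
time_s: 12.25
tcp_pos: [0.5391, -0.0703, 0.0507]
ee_rot: [[-0.998, -0.064, 0.001], [-0.064, 0.998, 0.0], [-0.001, -0.0, -1.0]]
wrist_force: [0.1, -1.1, -2.7]
gripper_width: 0.509
time_s: 13.5
tcp_pos: [0.5385, -0.0704, 0.0451]
ee_rot: [[-0.998, -0.064, 0.0], [-0.064, 0.998, -0.0], [-0.0, -0.0, -1.0]]
wrist_force: [0.4, -0.5, -3.3]
gripper_width: 0.502
[ 0.53849589 -0.07036077  0.04505721] [-0.22552792  0.88646282 -3.12967188] [0.12213179 0.01838101 0.02687026]
```

View pics/w5c.png

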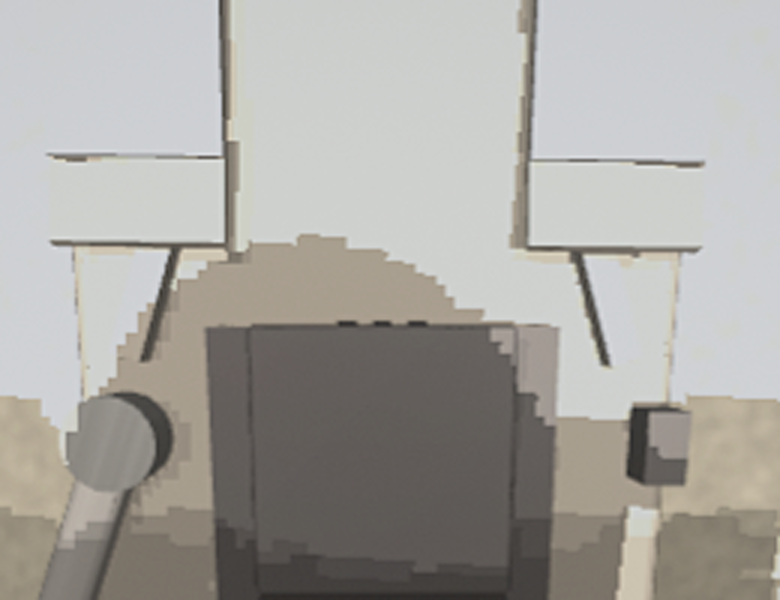

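```bash
cat > m2.py <<'E'
from h import *
w=capture("wrist");s=sense()
u=lambda x,y:(x/3+130-.33,y/3-.33)
def b(p,z): 
    X=onz(w,u(*p),z); return s["ee_rot"].T@(X-s["tcp_pos"])*1000
zp=s["tcp_pos"][2]-.0272
def seg(n,p,q,z):
    A,B=b(p,z),b(q,z); d=B-A; print(n,"mid",np.round((A+B)/2,2)[:2],"len",round(np.linalg.norm(d),1),"deg",round(np.degrees(np.arctan2(d[1],d[0])),2))
seg("flare front",(50,241),(703,252),.031)
seg("flare back",(50,153),(703,163),.029)
seg("gap far",(222,5),(535,5),.029)
seg("gap near",(225,150),(530.5,152),.029)
seg("lip L",(225,150),(222,5),.029);seg("lip R",(530.5,152),(535,5),.029)
seg("nose",(207,327),(558,327),zp+.008)
seg("packmid",(214,500),(552,500),zp+.008)
E
python3 m2.py
```

```text
flare front mid [ -0.51 -83.33] len 115.8 deg 0.99
flare back mid [ -0.49 -98.26] len 114.7 deg 0.89
gap far mid [  -0.15 -122.34] len 53.0 deg 0.08
gap near mid [ -0.32 -99.35] len 53.5 deg 0.42
lip L mid [ -26.87 -110.96] len 22.8 deg -88.95
lip R mid [  26.4  -110.73] len 23.1 deg -90.16
nose mid [  0.47 -69.55] len 65.3 deg 0.07
packmid mid [  0.52 -37.03] len 65.7 deg 0.07
```

```bash
python3 -m creep '[[-1.7,0,0,0,0,0.5,0.3],[0,0,1,0,0,0,0.3],[0,0,1,0,0,0,0.3],[0,0,0.5,0,0,0,0.3],[0,0,0.5,0,0,0,0.3],[0,0,0.3,0,0,0,0.3],[0,0,0.3,0,0,0,0.3],[0,0,0,0,0,0,0.3],[0,0,0,0,0,0,0.3],[0,0,0,0,0,0,0.3]]'
```

```text
time_s: 14.85
tcp_pos: [0.5402, -0.0703, 0.0415]
ee_rot: [[-0.998, -0.055, -0.0], [-0.055, 0.998, -0.0], [0.0, -0.0, -1.0]]
wrist_force: [1.0, -0.6, -3.4]
gripper_width: 0.508
```

```bash
python3 -m creep '[[0,0,0.3,0,0,0,0.3],[0,0,0.3,0,0,0,0.3],[0,0,0.3,0,0,0,0.3],[0,0,0,0,0,0,0.3],[0,0,0,0,0,0,0.3],[0,0,0,0,0,0,0.3],[0,0,0,0,0,0,0.3],[0,0,0,0,0,0,0.3],[0,0,0,0,0,0,0.3],[0,0,0,0,0,0,0.3]]'
```

```text
time_s: 16.1
tcp_pos: [0.5402, -0.0702, 0.0411]
ee_rot: [[-0.998, -0.055, 0.0], [-0.055, 0.998, -0.0], [-0.0, -0.0, -1.0]]
wrist_force: [-3.1, 1.9, 5.9]
gripper_width: 0.507
```

```bash
python3 -m creep '[[0,0,-0.5,0,0,0,0.3],[0,0,-0.5,0,0,0,0.3],[0,-2,0,0,0,0,0.3],[0,-3,0,0,0,0,0.3],[0,-3,0,0,0,0,0.3],[0,-3,0,0,0,0,0.3],[0,-3,0,0,0,0,0.3],[0,-3,0,0,0,0,0.3],[0,-2,0,0,0,0,0.3],[0,-1,0,0,0,0,0.3]]';python3 -m creep '[[0,-1,0,0,0,0,0.3],[0,-1,0,0,0,0,0.3],[0,-1,0,0,0,0,0.3],[0,-1,0,0,0,0,0.3],[0,-1,0,0,0,0,0.3],[0,-1,0,0,0,0,0.3],[0,-1,0,0,0,0,0.3],[0,-1,0,0,0,0,0.3],[0,0,0,0,0,0,0.3],[0,0,0,0,0,0,0.3]]'
```

```text
time_s: 17.35
tcp_pos: [0.5413, -0.0904, 0.0416]
ee_rot: [[-0.999, -0.055, 0.0], [-0.055, 0.999, 0.0], [-0.0, 0.0, -1.0]]
wrist_force: [-0.2, 0.2, -4.4]
gripper_width: 0.503
time_s: 18.6
tcp_pos: [0.5417, -0.0982, 0.0415]
ee_rot: [[-0.998, -0.055, 0.0], [-0.055, 0.998, 0.0], [-0.0, 0.0, -1.0]]
wrist_force: [0.8, -0.3, -4.0]
gripper_width: 0.504
```

```bash
python3 -m creep '[[0,-1.5,0,0,0,0,0.3],[0,-1.5,0,0,0,0,0.3],[0,-2,0,0,0,0,0.3],[0,-2,0,0,0,0,0.3],[0,-2,0,0,0,0,0.3],[0,-2,0,0,0,0,0.3],[0,-2,0,0,0,0,0.3],[0,-1,0,0,0,0,0.3],[0,0,0,0,0,0,0.3],[0,0,0,0,0,0,0.3]]'
python3 - <<'E'
from h import *
w=capture("wrist")
a=cv2.convertScaleAbs(w["color"][0:200,130:390],alpha=0.9)
cv2.imwrite("pics/w6c.png",cv2.resize(a,(780,600),interpolation=2))
print(sense()["moment"])
E
```

```text
time_s: 19.85
tcp_pos: [0.5425, -0.1121, 0.0416]
ee_rot: [[-0.998, -0.055, 0.0], [-0.055, 0.998, 0.0], [-0.0, 0.0, -1.0]]
wrist_force: [0.6, -0.4, -2.7]
gripper_width: 0.5
[ 0.12735994  0.03378753 -0.04089653]
```

View pics/w6c.png

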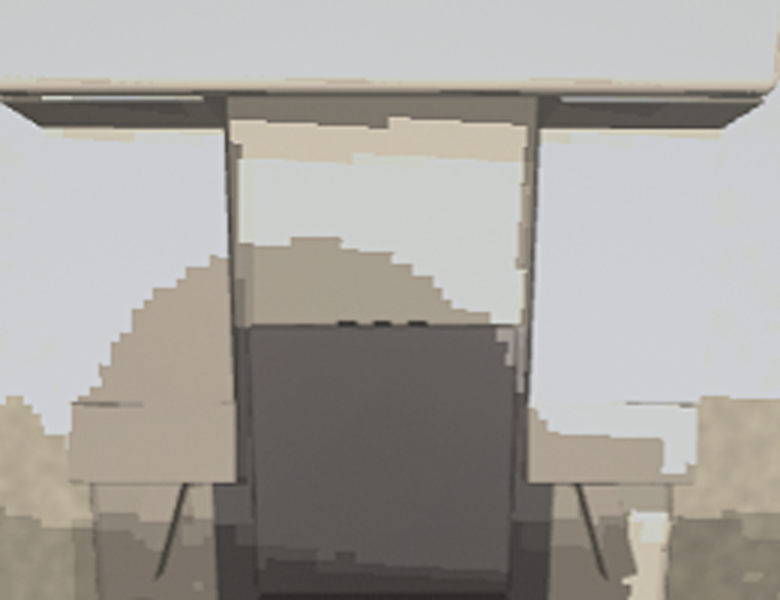

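Pack is inside the rails with its flanges under the lips, evenly centred (gaps of 15 and 13 px). Continuing.

```bash
python3 -m creep '[[0,-2,0,0,0,0,0.3],[0,-3,0,0,0,0,0.3],[0,-4,0,0,0,0,0.3],[0,-4,0,0,0,0,0.3],[0,-4,0,0,0,0,0.3],[0,-3,0,0,0,0,0.3],[0,-3,0,0,0,0,0.3],[0,-2,0,0,0,0,0.3],[0,0,0,0,0,0,0.3],[0,0,0,0,0,0,0.3]]'
```

```text
time_s: 21.15
tcp_pos: [0.5439, -0.1371, 0.0415]
ee_rot: [[-0.998, -0.055, -0.0], [-0.055, 0.998, 0.0], [0.0, 0.0, -1.0]]
wrist_force: [-0.8, -1.0, -3.0]
gripper_width: 0.499
```

```bash
python3 -m creep '[[0,-2,0,0,0,0,0.3],[0,-2,0,0,0,0,0.3],[0,-2,0,0,0,0,0.3],[0,-2,0,0,0,0,0.3],[0,-2,0,0,0,0,0.3],[0,-2,0,0,0,0,0.3],[0,-2,0,0,0,0,0.3],[0,-1,0,0,0,0,0.3],[0,0,0,0,0,0,0.3],[0,0,0,0,0,0,0.3]]'
```

```text
time_s: 22.4
tcp_pos: [0.5447, -0.1521, 0.0415]
ee_rot: [[-0.998, -0.055, -0.0], [-0.055, 0.998, 0.0], [0.0, 0.0, -1.0]]
wrist_force: [0.3, 0.2, -3.4]
gripper_width: 0.506
```

```bash
python3 -m creep '[[0,-1,0,0,0,0,0.3],[0,-1,0,0,0,0,0.3],[0,-1,0,0,0,0,0.3],[0,-1,0,0,0,0,0.3],[0,-1,0,0,0,0,0.3],[0,-1,0,0,0,0,0.3],[0,-1,0,0,0,0,0.3],[0,-1,0,0,0,0,0.3],[0,0,0,0,0,0,0.3],[0,0,0,0,0,0,0.3]]'; sleep 0
```

```text
time_s: 23.65
tcp_pos: [0.5451, -0.1601, 0.0415]
ee_rot: [[-0.998, -0.055, 0.0], [-0.055, 0.998, -0.0], [-0.0, -0.0, -1.0]]
wrist_force: [0.5, -0.5, -3.8]
gripper_width: 0.502
```

```bash
python3 -m creep '[[0,-0.6,0,0,0,0,0.3],[0,-0.6,0,0,0,0,0.3],[0,-0.6,0,0,0,0,0.3],[0,-0.6,0,0,0,0,0.3],[0,-0.6,0,0,0,0,0.3],[0,-0.6,0,0,0,0,0.3],[0,-0.6,0,0,0,0,0.3],[0,-0.6,0,0,0,0,0.3],[0,0,0,0,0,0,0.3],[0,0,0,0,0,0,0.3]]'
```

```text
time_s: 24.9
tcp_pos: [0.5454, -0.1649, 0.0415]
ee_rot: [[-0.998, -0.055, -0.0], [-0.055, 0.998, 0.0], [0.0, 0.0, -1.0]]
wrist_force: [-0.2, 0.1, -3.4]
gripper_width: 0.499
```

```bash
python3 -m creep '[[0,-0.7,0,0,0,0,0.3],[0,-0.7,0,0,0,0,0.3],[0,-0.7,0,0,0,0,0.3],[0,-0.7,0,0,0,0,0.3],[0,-0.7,0,0,0,0,0.3],[0,-0.7,0,0,0,0,0.3],[0,-0.7,0,0,0,0,0.3],[0,-0.6,0,0,0,0,0.3],[0,0,0,0,0,0,0.3],[0,0,0,0,0,0,0.3]]'
```

```text
time_s: 26.15
tcp_pos: [0.5456, -0.1689, 0.0416]
ee_rot: [[-0.999, -0.055, -0.0], [-0.055, 0.999, 0.002], [-0.0, 0.002, -1.0]]
wrist_force: [-0.4, 6.6, -0.5]
gripper_width: 0.503
```

```bash
python3 -m creep '[[0,-0.5,0,0,0,0,0.3],[0,-0.5,0,0,0,0,0.3],[0,-0.5,0,0,0,0,0.3],[0,-0.5,0,0,0,0,0.3],[0,0,0,0,0,0,0.3],[0,0,0,0,0,0,0.3],[0,0,0,0,0,0,0.3],[0,0,0,0,0,0,0.3],[0,0,0,0,0,0,0.3],[0,0,0,0,0,0,0.3]]'
```

```text
time_s: 27.4
tcp_pos: [0.5458, -0.1709, 0.0416]
ee_rot: [[-0.998, -0.055, -0.0], [-0.055, 0.998, 0.002], [-0.0, 0.002, -1.0]]
wrist_force: [-0.3, 8.3, -0.4]
gripper_width: 0.506
```

```bash
python3 -m creep '[[0,-0.4,0,0,0,0,0.3],[0,-0.4,0,0,0,0,0.3],[0,-0.4,0,0,0,0,0.3],[0,-0.4,0,0,0,0,0.3],[0,-0.4,0,0,0,0,0.3],[0,0,0,0,0,0,0.3],[0,0,0,0,0,0,0.3],[0,0,0,0,0,0,0.3],[0,0,0,0,0,0,0.3],[0,0,0,0,0,0,0.3]]'
```

```text
time_s: 28.65
tcp_pos: [0.5458, -0.1729, 0.0416]
ee_rot: [[-0.998, -0.055, -0.0], [-0.055, 0.998, 0.002], [0.0, 0.002, -1.0]]
wrist_force: [-1.5, 8.8, -1.2]
gripper_width: 0.507
```

```bash
python3 -m creep '[[0,-0.3,0,0,0,0,0.3],[0,-0.3,0,0,0,0,0.3],[0,-0.3,0,0,0,0,0.3],[0,-0.3,0,0,0,0,0.3],[0,0,0,0,0,0,0.3],[0,0,0,0,0,0,0.3],[0,0,0,0,0,0,0.3],[0,0,0,0,0,0,0.3],[0,0,0,0,0,0,0.3],[0,0,0,0,0,0,0.3]]'
```

```text
time_s: 29.9
tcp_pos: [0.5459, -0.1733, 0.0417]
ee_rot: [[-0.999, -0.054, -0.0], [-0.054, 0.999, 0.003], [-0.0, 0.003, -1.0]]
wrist_force: [-0.8, 11.2, 0.8]
gripper_width: 0.504
```

```bash
python3 -m creep '[[0,-0.3,0,0,0,0,0.3],[0,-0.3,0,0,0,0,0.3],[0,-0.3,0,0,0,0,0.3],[0,-0.3,0,0,0,0,0.3],[0,0,0,0,0,0,0.3],[0,0,0,0,0,0,0.3],[0,0,0,0,0,0,0.3],[0,0,0,0,0,0,0.3],[0,0,0,0,0,0,0.3],[0,0,0,0,0,0,0.3]]'
```

```text
time_s: 31.15
tcp_pos: [0.5459, -0.1734, 0.0417]
ee_rot: [[-0.999, -0.054, -0.0], [-0.054, 0.999, 0.004], [-0.0, 0.004, -1.0]]
wrist_force: [-1.5, 16.0, 1.7]
gripper_width: 0.504
```

```bash
python3 -m creep '[[0,1.2,0,0,0,0,0.3],[0,1.2,0,0,0,0,0.3],[0,1,0,0,0,0,0.3],[0,0,0.3,0,0,0,0.3],[0,0,0,0,0,0,0.3],[0,0,0,0,0,0,0.6],[0,0,0,0,0,0,0.75],[0,0,0,0,0,0,0.75],[0,0,0,0,0,0,0.75],[0,0,0,0,0,0,0.75]]'
```

```text
time_s: 32.4
tcp_pos: [0.5459, -0.1735, 0.0413]
ee_rot: [[-0.998, -0.055, 0.0], [-0.055, 0.998, -0.0], [-0.0, -0.0, -1.0]]
wrist_force: [0.0, -0.9, -0.7]
gripper_width: 0.749
```

```bash
python3 -m creep '[[0,0,-15,0,0,0,0.75],[0,0,-30,0,0,0,0.75],[0,0,-35,0,0,0,0.75],[-8,20,-25,0,0,0,0.75],[-18,42,-5,0,0,0,0.75],[-18,45,0,0,0,0,0.6],[-18,43,0,0,0,0,0.45],[-12,30,0,0,0,0,0.45],[-5,20,0,0,0,0,0.45],[0,0,0,0,0,0,0.45]]'
python3 - <<'E'
from h import *
w=capture("wrist");cv2.imwrite("pics/w7.png",cv2.resize(w["color"][:240],(800,375),interpolation=2))
s=sense();print(s["tcp_pos"],s["wrist_force"])
for d in find_in("wrist","bar_knob")[:2]: print(d)
E
```

```text
time_s: 33.65
tcp_pos: [0.6138, 0.0316, 0.1517]
ee_rot: [[-0.998, -0.057, 0.0], [-0.057, 0.998, 0.0], [-0.0, 0.0, -1.0]]
wrist_force: [0.5, -0.6, -0.4]
gripper_width: 0.453
[0.61352559 0.03070548 0.15158977] [ 0.67143194 -0.39861568  0.13021798]
{'xy': [275.1, 59.0], 'p': 0.59}
```

View pics/w7.png

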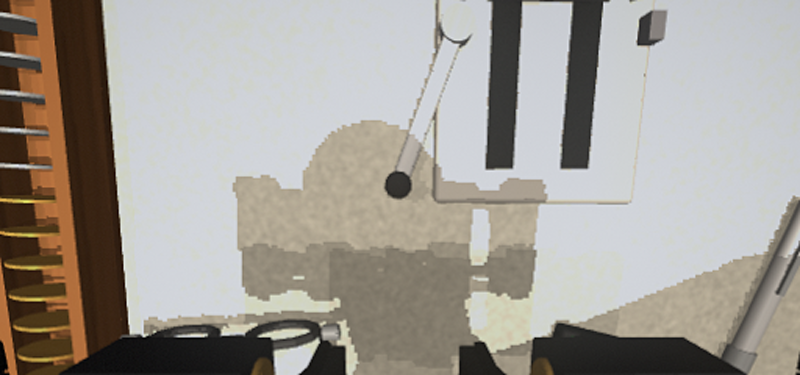

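```bash
python3 - <<'E'
from h import *
w=capture("wrist");s=sense()
X=onz(w,(254.4,117.5),.058);print(X);go([X[0],X[1],.043])
M=np.array([.5454,-.1653]);bx=np.array([.055,-.998]);by=np.array([.998,.055]);P=M-.0465*bx+.05*by
d=X[:2]-P;print("pivot",P,"r",np.hypot(*d),"ang",np.degrees(np.arctan2(-(d@by),-(d@bx))))
R=s["ee_rot"]
k0=np.array([d@bx,d@by])
for a in np.radians([-19.5,-5,10,25,40,55,70,80,90,95]):
  wp=P+.088*(-np.cos(a)*bx-np.sin(a)*by); print(round(np.degrees(a)),np.round(wp,4),np.round((R[:2,:2].T@(wp-X[:2]))*1000,1))
E
```

```text
[ 0.61855105 -0.03338148  0.058     ]
tool shift mm [ -1.8 -63.3 108.5] yaw -176.90976189974978
pivot [ 0.5927425 -0.116143 ] r 0.08669227369882089 ang -20.47408180387304
-20 [ 0.6175 -0.0317] [1.  1.7]
-5 [ 0.5956 -0.0282] [22.7  6.4]
10 [ 0.5727 -0.0305] [45.6  5.4]
25 [ 0.5512 -0.0386] [67.5 -1.6]
40 [ 0.5326 -0.052 ] [ 86.8 -13.9]
55 [ 0.518  -0.0697] [102.3 -30.9]
70 [ 0.5086 -0.0907] [112.9 -51.3]
80 [ 0.5054 -0.1057] [116.9 -66.1]
90 [ 0.5049 -0.121 ] [118.2 -81.3]
95 [ 0.5057 -0.1286] [117.8 -89. ]
```

```bash
python3 -m creep '[[-1.8,-20,10,0,0,0,0.45],[0,-28,15,0,0,0,0.45],[0,-15,20,0,0,0,0.45],[0,0,30,0,0,0,0.45],[0,0,25,0,0,0,0.45],[0,0,13.5,0,0,0,0.45],[0,0,0,0,0,0,0.3],[0,0,0,0,0,0,0.1],[0,0,0,0,0,0,0],[0,0,0,0,0,0,0]]'; python3 -m creep '[[0,0,0,0,0,0,0],[0,0,0,0,0,0,0],[5,1,0,0,0,0,0],[8,2,0,0,0,0,0],[8,2,0,0,0,0,0],[0,0,0,0,0,0,0],[0,0,0,0,0,0,0],[0,0,0,0,0,0,0],[0,0,0,0,0,0,0],[0,0,0,0,0,0,0]]'
```

```text
time_s: 35.05
tcp_pos: [0.6197, -0.032, 0.0388]
ee_rot: [[-0.998, -0.055, 0.002], [-0.055, 0.998, 0.0], [-0.002, 0.0, -1.0]]
wrist_force: [-0.4, 0.2, 1.9]
gripper_width: 0.149
time_s: 36.3
tcp_pos: [0.5993, -0.0269, 0.0387]
ee_rot: [[-0.998, -0.056, 0.004], [-0.056, 0.998, 0.001], [-0.004, 0.001, -1.0]]
wrist_force: [1.8, 4.6, 5.6]
gripper_width: 0.154
```

```bash
python3 -m creep '[[8.2,0.7,0,0,0,0,0],[8.2,0.2,0,0,0,0,0],[8.2,-0.5,0,0,0,0,0],[7.6,-1.5,0,0,0,0,0],[7.3,-2.3,0,0,0,0,0],[7,-3.2,0,0,0,0,0],[6.8,-3.6,0,0,0,0,0],[6.4,-4.1,0,0,0,0,0],[6.1,-4.6,0,0,0,0,0],[0,0,0,0,0,0,0]]'
```

```text
time_s: 37.55
tcp_pos: [0.5339, -0.0511, 0.0387]
ee_rot: [[-0.998, -0.056, 0.003], [-0.056, 0.998, -0.0], [-0.003, -0.0, -1.0]]
wrist_force: [2.0, 0.4, 6.5]
gripper_width: 0.15
```

```bash
python3 -m creep '[[5.6,-5.2,0,0,0,0,0],[5.2,-5.7,0,0,0,0,0],[4.7,-6.1,0,0,0,0,0],[4.1,-6.5,0,0,0,0,0],[3.5,-6.8,0,0,0,0,0],[3,-7.1,0,0,0,0,0],[2.4,-7.3,0,0,0,0,0],[1.6,-7.5,0,0,0,0,0],[0,0,0,0,0,0,0],[0,0,0,0,0,0,0]]'; python3 -m creep '[[0.8,-5,0,0,0,0,0],[0.4,-5,0,0,0,0,0],[0.1,-4,0,0,0,0,0],[0,-2,0,0,0,0,0],[0,-1,0,0,0,0,0],[0,0,0,0,0,0,0],[0,0,0,0,0,0,0],[0,0,0,0,0,0,0],[0,0,0,0,0,0,0],[0,0,0,0,0,0,0]]'
```

```text
time_s: 38.8
tcp_pos: [0.5068, -0.1048, 0.0386]
ee_rot: [[-0.998, -0.055, 0.002], [-0.055, 0.998, -0.0], [-0.002, -0.0, -1.0]]
wrist_force: [2.6, 0.9, 7.0]
gripper_width: 0.147
time_s: 40.05
tcp_pos: [0.5053, -0.1218, 0.0386]
ee_rot: [[-0.999, -0.055, 0.0], [-0.055, 0.999, -0.0], [-0.0, -0.0, -1.0]]
wrist_force: [1.6, 2.2, 8.7]
gripper_width: 0.148
```

```bash
python3 -m creep '[[0,-1,0,0,0,0,0],[0,-1,0,0,0,0,0],[0,-1,0,0,0,0,0],[0,0,0,0,0,0,0],[0,0,0,0,0,0,0],[0,0,0,0,0,0,0],[0,0,0,0,0,0,0],[0,0,0,0,0,0,0],[0,0,0,0,0,0,0],[0,0,0,0,0,0,0]]'
```

```text
time_s: 41.3
tcp_pos: [0.5054, -0.1246, 0.0385]
ee_rot: [[-0.998, -0.055, -0.0], [-0.055, 0.998, -0.0], [0.0, -0.0, -1.0]]
wrist_force: [-0.1, 2.4, 9.4]
gripper_width: 0.155
```

```bash
python3 -m creep '[[0,-1,0,0,0,0,0],[0,-1,0,0,0,0,0],[0,-1,0,0,0,0,0],[0,-1,0,0,0,0,0],[0,0,0,0,0,0,0],[0,0,0,0,0,0,0],[0,0,0,0,0,0,0],[0,0,0,0,0,0,0],[0,0,0,0,0,0,0],[0,0,0,0,0,0,0]]'
```

```text
time_s: 42.55
tcp_pos: [0.5055, -0.1274, 0.0385]
ee_rot: [[-0.998, -0.055, -0.0], [-0.055, 0.998, 0.001], [0.0, 0.001, -1.0]]
wrist_force: [-0.9, 9.2, 9.9]
gripper_width: 0.149
```

```bash
python3 -m creep '[[0,1,0,0,0,0,0],[0,0.8,0,0,0,0,0],[0,0,0,0,0,0,0.2],[0,0,0,0,0,0,0.4],[0,0,0,0,0,0,0.45],[0,0,0,0,0,0,0.45],[0,0,-15,0,0,0,0.45],[0,0,-30,0,0,0,0.45],[0,10,-40,0,0,0,0.45],[0,30,-40,0,0,0,0.45]]'; python3 -m creep '[[0,40,-10,0,0,0,0.45],[0,30,0,0,0,0,0.45],[0,15,0,0,0,0,0.45],[0,0,0,0,0,0,0.45],[0,0,0,0,0,0,0.45],[0,0,0,0,0,0,0.45],[0,0,0,0,0,0,0.45],[0,0,0,0,0,0,0.45],[0,0,0,0,0,0,0.45],[0,0,0,0,0,0,0.45]]'
python3 - <<'E'
from h import *
w=capture("wrist");cv2.imwrite("pics/w8.png",cv2.resize(w["color"][:240],(800,375),interpolation=2))
t=capture("top");cv2.imwrite("pics/top9.png",t["color"])
print(find_in("wrist","bar_knob")[:1],find_in("wrist","bar_pivot")[:1])
for k in "remote trial_frame occluder penlight disinfectant lens_jar".split(): print(k,[np.round(d["xy"],1) for d in find_in("top",k)[:1]])
E
```

```text
time_s: 43.8
tcp_pos: [0.5036, -0.0872, 0.1649]
ee_rot: [[-0.999, -0.053, 0.001], [-0.053, 0.999, -0.0], [-0.001, -0.0, -1.0]]
wrist_force: [0.3, 1.0, 0.0]
gripper_width: 0.447
time_s: 45.05
tcp_pos: [0.499, -0.002, 0.1727]
ee_rot: [[-0.998, -0.055, -0.0], [-0.055, 0.998, -0.0], [0.0, -0.0, -1.0]]
wrist_force: [-0.8, 0.5, -1.1]
gripper_width: 0.449
[{'xy': [206.0, 55.5], 'p': 0.74}] [{'xy': [222.0, 83.2], 'p': 0.65}]
remote []
trial_frame [array([241.3,  87.4])]
occluder [array([351.7, 237.7])]
penlight [array([252.5, 213.2])]
disinfectant [array([352.9,  91.2])]
lens_jar [array([392.6, 118.6])]
```

View pics/w8.png

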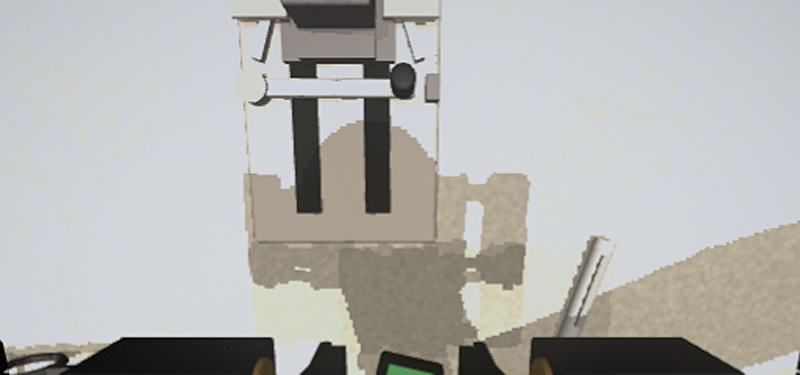

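```bash
python3 - <<'E'
from h import *
w=capture("wrist");s=sense();k=1.5625
g=lambda x,y,z: onz(w,(x/k-.2,y/k-.2),z)[:2]
bl,br=g(256,242,.014),g(436,241,.014);tl,tr=g(281,60,.022),g(396,60,.022)
pv,kn=g(266,88.5,.027),g(388,88.5,.027)
by=(bl-br)/np.linalg.norm(bl-br);bx=np.array([by[1],-by[0]])
mid=(bl+br)/2
print("bed w",np.linalg.norm(bl-br),"tail w",np.linalg.norm(tl-tr),"tail bed x,y",((tl+tr)/2-mid)@bx-.14,((tl+tr)/2-mid)@by)
d=kn-pv;print("bar deg",np.degrees(np.arctan2(-(d@by),-(d@bx))), "bar mid x",((pv+kn)/2-mid)@bx-.14)
E
```

```text
bed w 0.11767710569584255 tail w 0.06731809912951676 tail bed x,y -0.03258038393688582 -3.91542660037672e-05
bar deg 89.63596054504603 bar mid x -0.04890435375102245
```

```bash
python3 -c "
from station import finish_job,sense
print(sense()['wrist_force']);print(finish_job())"
```

```text
[-0.23482432 -0.05074771  0.42175514]
the job is handed in; nothing more can be done
None
```

The grey battery pack is on its charger and fully home as far as I could feel, and the retaining bar is fully across behind it. I handed the job in about 45 s into the 69 s allowed; no verdict came back.

- **Seating:** I slid the pack under the rails and hood. The contacts pushed back at about 8 N, then the pack came up against a hard stop. The wrist force rose to 16 N with only 0.1 mm of movement for a 1.2 mm push, well under the 30 N limit. The force readings were taken at the end of each short move, not continuously.
- **Contact travel:** I could not measure the contacts' travel directly. The felt travel is consistent with the full 6 mm, but I inferred that, and the start of contact is known only to within a few millimetres. Unloading and letting go shifted the tool by only 0.1 mm.
- **Bar:** I gripped the knob and swung the bar until it met its end stop at about 9 N, then let go and moved clear.
- **Last checks:** The final wrist picture puts the pack's tail at bed x of about −32.6 mm, which means pack_grip is near 7.4 mm. It is under 0.1 mm off the middle, and the bar is at about 89.6°. Wrist force was close to zero at hand-in.
- **Other objects:** In the top picture the network found five of the six at their starting pixels to within 1–3 px, or 5 px for the trial frame, whose detections are loose. It did not find the remote there. The wrist picture shows something green-ended beside the gripper, which is probably the remote. The arm passed over the remote but never went low near it.
- **Disagreements:** When the bar reached its stop, my tool-position model read about 94° rather than 90°. That is within its few-millimetre error, and the picture agrees with 90°.

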